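# Hang the test weight from its case on the load stand

### The arm

A 6-joint arm with a two-finger parallel gripper is mounted at the origin on a cart in front of the work surface, level with it; the furniture and walls round the work are solid. World frame = base frame: x ahead of the robot, y to its left, z up, the work surface at z = 0. Lengths are in mm, angles in degrees, forces in N, time in s.
With the tool pointing down it reaches from about 250 to 775 mm from the base axis. Payload 4 kg.
Tool frame: the origin (TCP) lies at the very end of the fingers, on their centre line; the grasp point (between the pads) lies 19 mm behind it (ctrl.grip_depth is the distance from the TCP to the grasp point, in mm); z points along the fingers, y is the direction in which the jaws open and shut (so a half turn about z gives the same grasp; the last joint's range is limited). The gripper opens to 85 mm and grips with 20 to 120 N. Pads are 22 mm wide; open, the fingers measure 114 mm over their backs; the gripper's body (76 mm by 85 mm) begins 54 mm behind the grasp point. The pads swing forward as they close: fully open they stand 13 mm farther back than shut.
Start: joints at [-73.23, 4.996, 78.535, -0, 96.463, -5.907], TCP at [212.049, -507.497, 231.341] pointing down, gripper open.
Joint ranges: [-177.83, 177.83], [-43.37, 116.18], [15.69, 146.23], [-61.86, 241.86], [9.47, 152.12], [-147.06, 147.06]. Speed limits (degrees/s): [159.86, 159.86, 180, 180, 180, 180].

### API

Orientations are given as a 3x3 rotation matrix whose columns are the frame's x, y, z axes.
In Python, from plant import ctrl gives the robot as it stands.
- The arm moves only by the tool apply_moves, never from a script. Its arguments are lists of equal length, an entry for each row: "xyz": the shift along the tool's x, y, z in mm, a list of three; "turn": the turn, a rotation vector about the tool's x, y, z in degrees, a list of three. In form: {"xyz": [[x, y, z], ...], "turn": [[rx, ry, rz], ...]}. A call has 1 to 10 rows; each row is the pose to reach, as a shift and turn from the pose measured when the call began, along the tool's axes at that moment; what a row does not reach only later rows make up. A row lasts 1/8 s, in which the tool goes at most 62.5 mm and 10.7 degrees, less where a joint would pass 70% of its speed; a pose out of reach is approached as far as the arm can. A call with a gripper value outside its range is refused whole. "grip" is the closure in counts, from 0 (fully open) to 255 (shut), set as the call begins (left out, the last holds). The fingers move at their own pace and stop on an object; "newtons" is the grip in N (left out, the last holds). Time passes only in rows, so rows that repeat a pose let the fingers close. It gives the time, the measured TCP pose, the force and the opening at its end, in the units of the state.
- ctrl.state(): the state, without advancing time (a new reading comes with each control period).
- ctrl.capture(name): name is "scene" or "top" or "wrist"; returns (picture, depth): 480x640x3 uint8, red, green, blue; 480x640 float32, mm along the optical axis (not along the pixel's ray), 0 where there is no reading.
- ctrl.calibration(name): a dict with "K" (3x3 intrinsics, pixels), "R" (3x3) and "t" (3): a world point X has camera coordinates R X + t; the wrist camera has in their place "mount" (4x4, takes a point from camera to tool coordinates, whose origin is the TCP and whose axes are the flange's). Camera axes: x right, y down, z forward; pixel columns grow to the right and rows downward; lengths in mm; the calibration is good to about 2 mm. A picture is of the moment at which its call begins: read the wrist's pose just before it. calibration takes no time and is no camera call.
- ctrl.finish_job(): hands the job in, once; it reports no verdict.
The state is a dict: "t": time; "joint_pos": joint angles; "qd": joint speeds; "joint_torque": joint torques, N m; "tcp_pos": TCP position; "tcp_rot": TCP orientation; "force": force on the tool from outside, world axes, zero at the start; "ft_torque": the same for the moment, N m; "gripper_width": finger opening in mm.
Only numpy, scipy, OpenCV 4.12 (cv2) and the standard library are available. Lean on these libraries where they do the work, as an engineer would, in place of code of your own. Each camera call takes 0.05 s, during which the arm holds its last target.

### The job

The load stand is due its check. Turn aside the catch on the front of the grey instrument case, push the lid up and over its balance point so that it rests fully open by itself, lift out the brass test weight and hang it by its eye on the stand's hook, pushed in past the red keeper so that the keeper swings up again behind it. Leave the brass weight hanging still and let go, with the lid open, the steel weight in its well and the other things on the bench undisturbed.

Things in the scene. Friction and masses are not known exactly. Their poses are not given: they have to be found in the camera images.
- case: Grey case, fixed, 130 (x) x 210 (y) x 131 high shut. Origin: centre of underside; x from front to hinge side, front faces robot at yaw 0. Base 55 high, lid a 76 deep shell. Bed inside, top at z 33, has round wells at y +50 and -50, x 0, floor at z 10; a weight stands in each (brass in either). Open, the lid reaches back to x +185, up to z 185.
- lid (a joint): Lid angle, rad: 0 shut, grows as the front edge goes up and back; 1.95 is the stop, where it rests fully open. About 0.3 kg. Balance point near 1.0: below it the lid falls shut, beyond it falls open.
- hinge (a point): Middle of the lid's hinge line (along the case's y), 65 mm behind the case's centre, 55 mm up.
- lip_left (a point): Middle of the front lower edge of the lid's left finger lip (black, 62 wide, 6 thick, 16 out from the front wall, ending 13 beyond the side wall). Shut: case x -81, y +87, z 55, free space below. A finger that leans 30 to 45 deg (tip forward, or inward from the side) gets under it and can carry it up round the hinge. Turns with the lid.
- lip_right (a point): The same for the right lip, at case y -87.
- catch (a joint): Turn catch mid-front: bar pivoted at case x -78, y 0, z 38, turning about x. 0: upright, holds the lid shut. Positive: top goes to case +y (left), negative: to -y; stops at +-1.6. The lid is free beyond about 0.6 either way; light friction (under 1 N at the knob) holds it. Turned flat it reaches 52 mm to that side at z 38.
- catch_knob (a point): Middle of the catch's black knob: 15 across, 24 long along case x, 43 mm from the pivot. Upright: case x -96, y 0, z 81. It is the part of the catch that sticks out farthest to the front (to x -108).
- brass_weight_tab (a point): Centre of the grip tab on the gold-coloured brass weight (0.5 kg, 106 high): tab 28 wide (its y), 12 thick (x), about 30 high. Below it a stirrup 48 wide, 12 thick, round an open eye 34 wide, 42 high, seen through along x; then a round foot 54 across, 28 high. The point is 90 above the underside, 20 above the eye's arch. z up.
- brass_weight_eye (a point): Middle of the underside of the arch over the brass weight's eye, 70 mm above the weight's underside: this rests on the hook. Axes as the tab's.
- steel_weight_tab (a point): Centre of the tab of the silver-coloured steel weight (0.3 kg) in the other well: same shape, foot 16 high, total 94, tab centre 78 above its underside. It stays there.
- stand: White-based load stand, fixed. Origin on the bench under the beam's front face; x from peg tip to beam. Base x -125 to +65, y +-65, 17 high; column behind. Beam from x -1 back, z 149 to 177. Steel peg runs level from it along -x to x -79: axis y 0, z 165; 10 high, 11 wide, top at z 170. Nothing is higher than 181.
- hook (a point): Where the eye shall rest: on top of the peg 28 mm in front of the beam (stand x -28, z 170). Axes as the stand's.
- keeper (a joint): Red rocking keeper in the peg's slotted end, pivot on the peg axis at stand x -70: nose 11 above the peg top, bob 25 below the axis. 0: upright, cannot tip outwards. An eye pushed along +x lays the nose inwards, flat in the slot (to 1.6, very light push); it swings back to 0 by its weight once the middle of the arch is past stand x -46.
- black_marker: Black and white marker, 135 x 13 x 14, lying on the bench at the front left. Bystander.
- pcr_plate: White well plate, 86 x 128 x 30, far right. Bystander.
- tip_box: Pink and clear box of yellow tips, 82 x 122 x 68, far left. Bystander.

How it is judged (in metres and radians):
On the way, in this order (a step that is already met when the one before it is completed fails the run):
1. the catch is turned aside, the lid still shut ((value of joint catch above 0.6 rad or value of joint catch below -0.6 rad) and value of joint lid below 0.1 rad), for 0.1 s.
2. the lid rests open by itself, past its balance point and untouched (value of joint lid above 1.75 rad and contact force between lid and the arm below 0.2 N and contact force between lid and the fingers below 0.2 N), for 0.3 s.
3. the brass weight is lifted clear of the case, the lid still open (z of brass_weight_eye in the frame of case above 0.14 m and value of joint lid above 1.75 rad), for 0.1 s.
At the end, for the whole second after the job is handed in: The brass weight hangs by its eye on the peg between keeper and beam (36 mm before to 24 mm behind the hook point along the peg, 12 mm across), within 0.25 rad of upright, still; keeper up (under 0.2 rad); lid open (over 1.75 rad); the steel weight upright in its well (x of brass_weight_eye in the frame of hook between -0.036 and 0.024 m and y of brass_weight_eye in the frame of hook between -0.012 and 0.012 m and z of brass_weight_eye in the frame of hook between -0.005 and 0.008 m and angle between brass_weight_eye's own z axis and vertical below 0.25 rad and linear speed of brass_weight below 0.05 m/s and value of joint keeper below 0.2 rad and value of joint lid above 1.75 rad and z of steel_weight_tab in the frame of case below 0.095 m and angle between steel_weight_tab's own z axis and vertical below 0.15 rad); the robot touches nothing.
It fails at once if the steel weight is pulled out of its well or knocked over (distance of steel_weight_tab from where it was at the start of the episode above 0.025 m).
It fails at once if a bystander (marker, well plate or tip box) is shifted by more than 30 mm (distance of any of black_marker, pcr_plate, tip_box from where it was at the start of the episode above 0.03 m).
It also fails if it takes over 61 s, if anything falls off the work surface, if the arm or the gripper's body presses on something with over 40 N, if the wrist force passes 120 N, or if a joint passes its speed limit or range.

## Working session

There is one attempt and no reset: what is moved stays moved. The work goes in short steps, Python scripts to look and compute and a tool call to move; the robot and the scene stay as the last step left them, time stands still between calls to the robot, and variables do not carry over. Pictures are saved under pics/ and viewed, and the job is handed in when it is done.

Besides the shell and the picture viewer there is one more tool, called after "Emit:" as a command line: name --argument value ..., lists and objects as JSON in quotes. apply_moves: Moves the arm, as the interface text tells. Its arguments: {"type":"object","properties":{"xyz":{"type":"array"},"turn":{"type":"array"},"grip":{"type":"number"},"newtons":{"type":"number"}},"required":["xyz","turn"]}

```bash
mkdir -p pics; ls; python3 - <<'E'
from plant import ctrl
import cv2,numpy as np
for n in ["scene","top"]:
    p,d=ctrl.capture(n); cv2.imwrite(f"pics/{n}0.png",p[:,:,::-1]); np.savez(f"{n}0.npz",p=p,d=d)
    c=ctrl.calibration(n); print(n,c)
print(ctrl.calibration("wrist")); print(ctrl.state())
E
```

```text
pics
scene {'K': array([[489.0565514 ,   0.        , 326.21795009],
       [  0.        , 489.0565514 , 235.11879533],
       [  0.        ,   0.        ,   1.        ]]), 'R': array([[-0.89590112, -0.4442475 ,  0.00231193],
       [-0.34446112,  0.69135959, -0.63511295],
       [ 0.28054897, -0.56979477, -0.77241582]]), 't': array([ 442.67424993,  307.74778715, 1245.99436268])}
top {'K': array([[620.42343707,   0.        , 323.06086938],
       [  0.        , 620.42343707, 245.27833871],
       [  0.        ,   0.        ,   1.        ]]), 'R': array([[ 0.01655165, -0.99983724,  0.0071783 ],
       [-0.99258482, -0.0172954 , -0.1203173 ],
       [ 0.12042186, -0.00513362, -0.99270953]]), 't': array([-106.21324345,  514.42368134, 1674.02256453])}
{'K': array([[395.59523297,   0.        , 320.11953944],
       [  0.        , 395.59523297, 235.69078084],
       [  0.        ,   0.        ,   1.        ]]), 'mount': array([[ 6.23095209e-04, -9.54368780e-01, -2.98629943e-01,
         7.62901174e+01],
       [ 9.99999744e-01,  4.89238021e-04,  5.22993623e-04,
         9.15905572e-01],
   
[... 256 characters left out ...]
400719e-04,
        9.64639631e+01, -5.90622391e+00]), 'qd': array([-0.02333898, -0.14244768, -0.26375553,  0.00913016,  0.01672332,
        0.03750178]), 'joint_torque': array([ 2.45550473e-03, -3.53014147e+01, -3.14217496e+01, -1.36578678e-04,
        7.92278006e-03,  1.49725702e-05]), 'tcp_pos': array([ 211.93865905, -507.04208545,  230.25350282]), 'tcp_rot': array([[ 9.22680470e-01,  3.85565073e-01, -5.69765383e-04],
       [ 3.85565433e-01, -9.22678483e-01,  1.92716779e-03],
       [ 2.17338330e-04, -1.99784192e-03, -9.99997981e-01]]), 'force': array([-0.205752  , -0.36391077, -0.83468658]), 'ft_torque': array([ 0.00467718,  0.02254072, -0.06888822]), 'gripper_width': 85.38709509596097}
```

View pics/scene0.png

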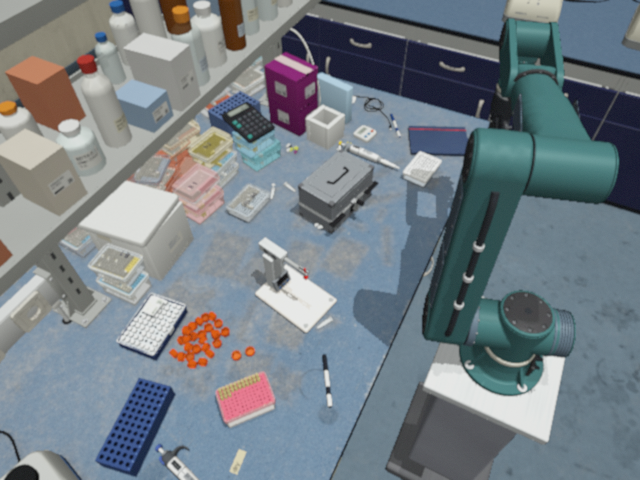

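View pics/top0.png

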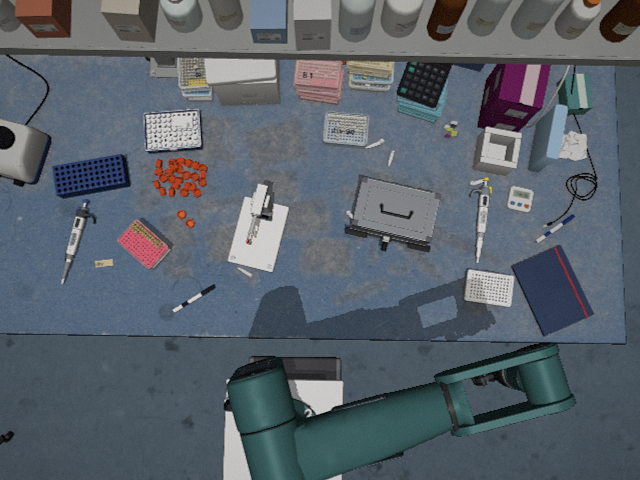

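The top view shows the case at about (395,212), its catch knob near (386,243), and the stand base at about (260,235) with the peg pointing down-left, its keeper near (249,240). I'll measure both from depth.

```bash
cat > h.py <<'E'
import numpy as np,cv2
from plant import ctrl
def cloud(n,d):
    c=ctrl.calibration(n);K=c["K"];v,u=np.mgrid[:480,:640]
    P=np.stack([(u-K[0,2])/K[0,0]*d,(v-K[1,2])/K[1,1]*d,d],-1)
    return (P-c["t"])@c["R"]
def ray(n,u,v,z):
    c=ctrl.calibration(n);r=c["R"].T@np.linalg.inv(c["K"])@[u,v,1];o=-c["R"].T@c["t"]
    return o+r*(z-o[2])/r[2]
def proj(n,X):
    c=ctrl.calibration(n);x=c["K"]@(c["R"]@np.array(X,float)+c["t"]);return x[:2]/x[2]
E
python3 - <<'E'
from h import *
f=np.load("top0.npz");p,d=f["p"],f["d"];W=cloud("top",d)
def crop(n,x0,y0,x1,y1,s):
    im=np.load(n+"0.npz")["p"][y0:y1,x0:x1,::-1]
    cv2.imwrite(f"pics/crop_{n}_{x0}.png",cv2.resize(im,None,fx=s,fy=s,interpolation=cv2.INTER_CUBIC))
crop("top",330,160,460,265,6);crop("top",220,170,300,280,5)
crop("scene",290,140,390,240,6);crop("scene",240,220,350,335,5)
Z=W[...,2]
m=np.zeros((480,640),bool);m[160:265,330:460]=1
hist=np.histogram(Z[m],bins=np.arange(-10,190,5));print(list(zip(hist[1],hist[0])))
m&=(Z>122)&(Z<140)
pts=W[m];print(m.sum(),np.median(pts[:,2]))
r=cv2.minAreaRect(pts[:,:2].astype(np.float32));print(r)
m=np.zeros((480,640),bool);m[170:280,220:300]=1
hist=np.histogram(Z[m],bins=np.arange(-10,200,5));print(list(zip(hist[1],hist[0])))
mb=m&(Z>10)&(Z<24);pts=W[mb];print(np.median(pts[:,2]),cv2.minAreaRect(pts[:,:2].astype(np.float32)))
mb=m&(p.min(-1)>170)
print(mb.sum(),np.median(Z[mb]))
E
```

```text
[(np.int64(-10), np.int64(487)), (np.int64(-5), np.int64(2591)), (np.int64(0), np.int64(3835)), (np.int64(5), np.int64(1647)), (np.int64(10), np.int64(212)), (np.int64(15), np.int64(22)), (np.int64(20), np.int64(19)), (np.int64(25), np.int64(17)), (np.int64(30), np.int64(12)), (np.int64(35), np.int64(4)), (np.int64(40), np.int64(6)), (np.int64(45), np.int64(12)), (np.int64(50), np.int64(17)), (np.int64(55), np.int64(116)), (np.int64(60), np.int64(155)), (np.int64(65), np.int64(89)), (np.int64(70), np.int64(39)), (np.int64(75), np.int64(30)), (np.int64(80), np.int64(47)), (np.int64(85), np.int64(27)), (np.int64(90), np.int64(28)), (np.int64(95), np.int64(23)), (np.int64(100), np.int64(21)), (np.int64(105), np.int64(38)), (np.int64(110), np.int64(21)), (np.int64(115), np.int64(40)), (np.int64(120), np.int64(128)), (np.int64(125), np.int64(1030)), (np.int64(130), np.int64(1875)), (np.int64(135), np.int64(875)), (np.int64(140), np.int64(95)), (np.int64(145), np.int64(4)), (np.int64(150), np.int64(0)), (np.int64(155), np.int64(0)), (np.int64(160), np.int64(0)), (np.int64(165), np.int64(0)
[... 906 characters left out ...]
t64(2)), (np.int64(105), np.int64(4)), (np.int64(110), np.int64(7)), (np.int64(115), np.int64(2)), (np.int64(120), np.int64(7)), (np.int64(125), np.int64(2)), (np.int64(130), np.int64(7)), (np.int64(135), np.int64(3)), (np.int64(140), np.int64(10)), (np.int64(145), np.int64(39)), (np.int64(150), np.int64(37)), (np.int64(155), np.int64(8)), (np.int64(160), np.int64(22)), (np.int64(165), np.int64(70)), (np.int64(170), np.int64(128)), (np.int64(175), np.int64(174)), (np.int64(180), np.int64(66)), (np.int64(185), np.int64(7)), (np.int64(190), np.int64(0))]
16.845995923201567 ((577.8966064453125, 78.7232437133789), (307.2615966796875, 222.006103515625), 2.9374003410339355)
2763 17.990365900853867
```

```bash
ls pics
```

```text
crop_scene_240.png
crop_scene_290.png
crop_top_220.png
crop_top_330.png
scene0.png
top0.png
```

View pics/crop_top_330.png

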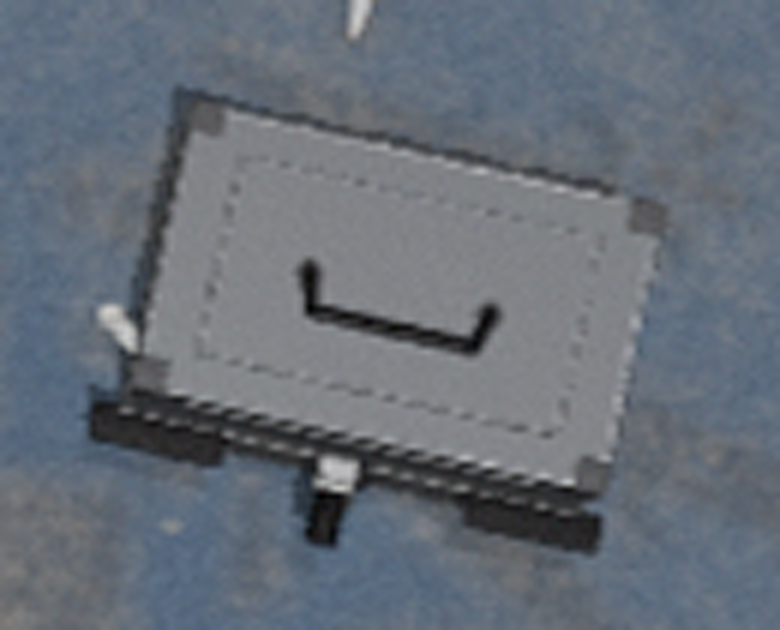

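View pics/crop_top_220.png

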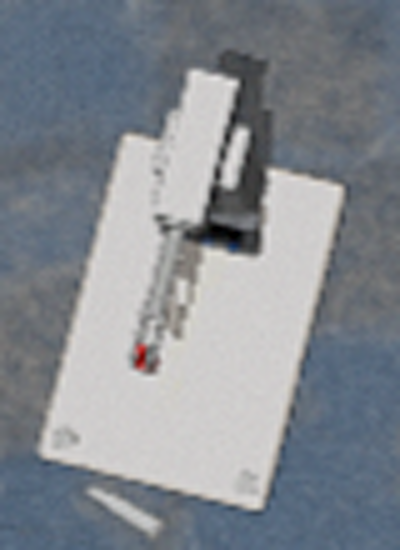

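View pics/crop_scene_290.png

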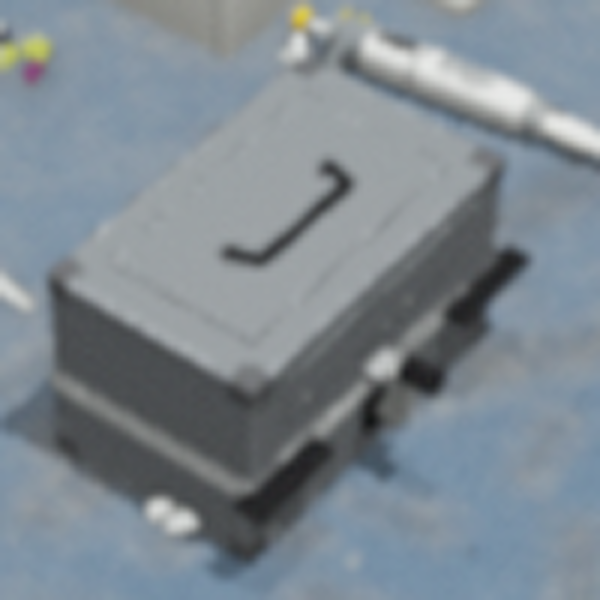

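View pics/crop_scene_240.png

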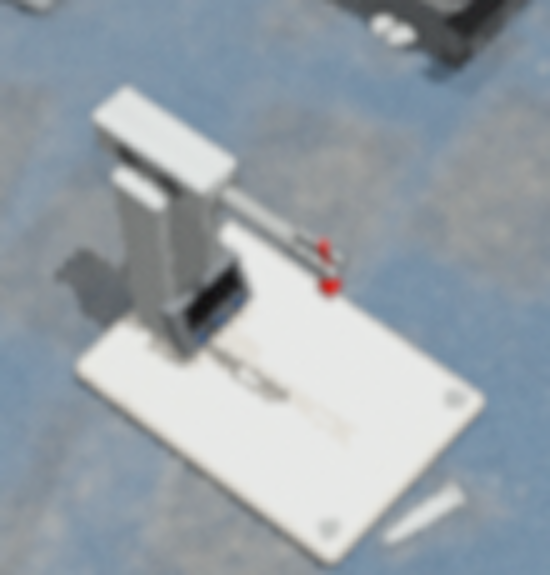

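```bash
python3 - <<'E'
from h import *
C=np.array([[193,100],[665,208],[608,490],[130,385]])/6+[330,160]
q=np.array([ray("top",u,v,131) for u,v in C]);print("lid",q.mean(0),[np.linalg.norm(q[i]-q[(i+1)%4]) for i in range(4)])
a=lambda v:np.degrees(np.arctan2(v[1],v[0]))
print([a(q[0]-q[1])-90,a(q[3]-q[2])-90,a(q[0]-q[3]),a(q[1]-q[2])])
B=np.array([[125,135],[342,185],[265,508],[40,457]])/5+[220,170]
s=np.array([ray("top",u,v,17) for u,v in B]);print("base",s.mean(0),[np.linalg.norm(s[i]-s[(i+1)%4]) for i in range(4)])
print([a(s[0]-s[1])-90,a(s[3]-s[2])-90,a(s[0]-s[3]),a(s[1]-s[2])])
# white mask fit for base
f=np.load("top0.npz");p,d=f["p"],f["d"];W=cloud("top",d)
m=np.zeros((480,640),np.uint8);m[170:280,220:300]=1
m[(p.min(-1)<190)]=0
m=cv2.morphologyEx(m,cv2.MORPH_OPEN,np.ones((3,3)))
cs,_=cv2.findContours(m,0,1);c=max(cs,key=cv2.contourArea)
# red keeper in both views
for n in("top","scene"):
    im=np.load(n+"0.npz")["p"].astype(int);b=(170,280,220,300) if n=="top" else (220,335,240,350)
    r=np.zeros((480,640),bool);r[b[0]:b[1],b[2]:b[3]]=1
    r&=(im[...,0]>130)&(im[...,1]<90)&(im[...,2]<90)
    v,u=np.nonzero(r);print(n,u.mean(),v.mean(),len(u),sorted(zip(v,u)))
print(ray("top",*[ (330/6+330),(500/6+160)],81))
E
```

```text
lid [ 602.25623735 -286.79890591  131.        ] [np.float64(211.05292963855197), np.float64(127.00931049421958), np.float64(211.33269862531813), np.float64(129.2115710910854)]
[np.float64(-12.125831443897454), np.float64(-11.52808546104356), np.float64(-11.68364206640655), np.float64(-11.554949968733188)]
base [546.21524921  81.82855324  17.        ] [np.float64(124.73109413271689), np.float64(185.4214297791358), np.float64(127.57481220096415), np.float64(186.1623597025831)]
[np.float64(-12.126670759066855), np.float64(-11.798527860283784), np.float64(-12.771578656194857), np.float64(-11.89607044121043)]
top 248.0 240.33333333333334 3 [(np.int64(239), np.int64(248)), (np.int64(240), np.int64(248)), (np.int64(242), np.int64(248))]
scene 305.1818181818182 275.3636363636364 11 [(np.int64(269), np.int64(304)), (np.int64(270), np.int64(304)), (np.int64(276), np.int64(304)), (np.int64(276), np.int64(305)), (np.int64(276), np.int64(306)), (np.int64(276), np.int64(307)), (np.int64(277), np.int64(304)), (np.int64(277), np.int64(305)), (np.int64(277), np.int64(306)), (np.int64(277), np.int64(307)), (np.int64(278), np.int64(305))]
[ 518.25779908 -262.55784723   81.        ]
```

```bash
cat >> h.py <<'E'
from scipy.spatial.transform import Rotation as R
CASE=(np.array([602.,-286.6,0]),-11.8)
STAND=(np.array([575.5,75.5,0]),-12.1)
def fr(F): return R.from_euler('z',F[1],degrees=True).as_matrix()
def w(F,p): return F[0]+fr(F)@np.array(p,float)
def loc(F,p): return fr(F).T@(np.array(p,float)-F[0])
def lean(F,deg):  # fingers lean: tip forward (+x of frame), tool x ~ +frame x
    s,c=np.sin(np.radians(deg)),np.cos(np.radians(deg))
    return fr(F)@np.array([[c,0,s],[0,-1,0],[s,0,-c]])
def rows(targets):
    s=ctrl.state();p,r=np.array(s["tcp_pos"]),np.array(s["tcp_rot"])
    xs=[];ts=[]
    for P,Q in targets:
        xs.append([round(float(x),0) if 0 else round(float(x),1) for x in r.T@(P-p)]);ts.append([round(float(x),1) for x in R.from_matrix(r.T@Q).as_rotvec(degrees=True)])
    print('xyz',xs);print('turn',ts);print("t",s["t"])
E
python3 - <<'E'
from h import *
rows([(w(CASE,(-125,45,160)),lean(CASE,40))])
for X in [(-96,0,81),(-108,0,81),(-84,0,81)]: print(proj("top",w(CASE,X)),(proj("top",w(CASE,X))-[330,160])*6)
for X in [(-81,56,61),(-81,118,61),(-81,-118,61),(-65,105,131)]: print((proj("top",w(CASE,X))-[330,160])*6)
for X in [(-70,0,181),(-70,0,140),(-1,0,177),(-79,0,170),(-28,0,170)]: print((proj("top",w(STAND,X))-[220,170])*5,(proj("scene",w(STAND,X))-[240,220])*5)
E
```

```text
xyz [[367.3, -160.7, 70.7]]
turn [[-12.1, 38.8, 33.0]]
t 0.1
[386.63378023 247.16404076] [339.80268139 522.98424455]
[385.69578076 251.52127594] [334.17468454 549.12765567]
[387.57016454 242.81430841] [345.42098726 496.88585045]
[220.55575913 468.66424946]
[ 86.38566705 438.48631285]
[598.13720361 553.59099225]
[130.35930148 386.79906446]
[142.87627107 352.03544149] [326.42418082 239.98081324]
[151.80387161 362.24707425] [328.93317306 287.56514906]
[176.5484995  221.11070673] [221.36132327 174.76412953]
[141.03601117 372.06412071] [341.13728262 262.33569248]
[165.21807997 274.69885916] [262.72647603 210.10869935]
```

Emit:
apply_moves --xyz '[[60,-26,10],[120,-52,22],[180,-79,34],[240,-105,46],[300,-131,58],[367,-161,71],[367,-161,71]]' --turn '[[-2,6,5],[-4,13,11],[-6,19,16],[-8,26,22],[-10,32,27],[-12.1,38.8,33],[-12.1,38.8,33]]' --grip 255

```text
t: 0.98
tcp_pos: [486.2, -212.1, 154.0]
tcp_rot: [[0.754, -0.203, 0.625], [-0.159, -0.979, -0.125], [0.638, -0.005, -0.77]]
force: [-0.0, -0.3, 0.3]
gripper_width: 0.3
```

```bash
python3 - <<'E'
from h import *
s=ctrl.state();print(s["tcp_pos"],loc(CASE,s["tcp_pos"]),s["gripper_width"],s["force"])
p,d=ctrl.capture("wrist");cv2.imwrite("pics/w1.png",p[:,:,::-1]);np.savez("w1.npz",p=p,d=d,P=s["tcp_pos"],Q=s["tcp_rot"])
rows([(w(CASE,(-110,45,90)),lean(CASE,40)),(w(CASE,(-94,42,60)),lean(CASE,40))])
M=ctrl.calibration("wrist");T=M["mount"];Q=s["tcp_rot"]
def pw(X):
    t=Q.T@(np.array(X)-s["tcp_pos"]);c=T[:3,:3].T@(t-T[:3,3]);x=M["K"]@c;return (x[:2]/x[2]).round()
for X in [(-108,0,81),(-81,56,55),(-81,118,55),(-81,-118,55),(-65,105,131),(-65,-105,131)]: print(X,pw(w(CASE,X)))
E
```

```text
[ 486.21077279 -212.05073635  154.03691709] [-128.58732857   49.29540323  154.03691709] 0.26504574169839223 [-0.00649123 -0.34540554  0.27932722]
xyz [[-28.9, 6.7, 60.9], [-35.8, 10.0, 94.2]]
turn [[-0.5, 0.3, 0.0], [-0.5, 0.3, 0.0]]
t 1.025
(-108, 0, 81) [403. 302.]
(-81, 56, 55) [310. 271.]
(-81, 118, 55) [218. 271.]
(-81, -118, 55) [568. 271.]
(-65, 105, 131) [211. 197.]
(-65, -105, 131) [620. 197.]
```

View pics/w1.png

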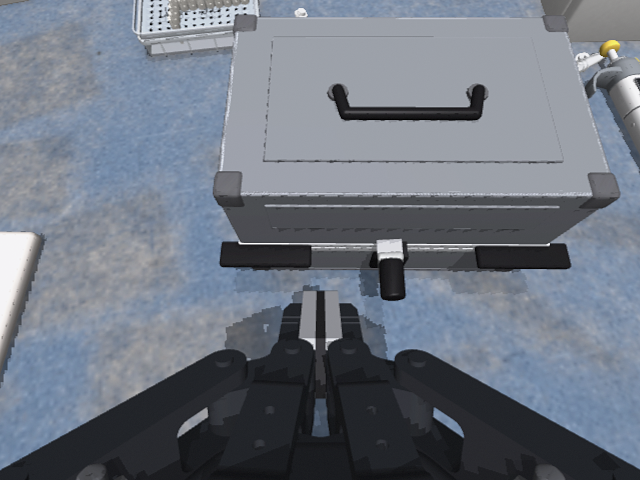

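The lips run from (220,268) to (312,268) and from (478,268) to (568,268), within 3 px of prediction. The knob end is at (393,290). Next I push the catch towards case -y (right).

Emit:
apply_moves --xyz '[[-29,6,61],[-36,8,94],[-36,10,94],[-36,25,94],[-36,40,94],[-36,55,94],[-36,68,94],[-36,74,94],[-36,74,94]]' --turn '[[-0.5,0.3,0],[-0.5,0.3,0],[-0.5,0.3,0],[-0.5,0.3,0],[-0.5,0.3,0],[-0.5,0.3,0],[-0.5,0.3,0],[-0.5,0.3,0],[-0.5,0.3,0]]'

```text
t: 2.15
tcp_pos: [505.7, -290.0, 60.7]
tcp_rot: [[0.749, -0.206, 0.63], [-0.157, -0.979, -0.134], [0.644, 0.002, -0.765]]
force: [0.2, 0.4, 0.9]
gripper_width: 0.0
```

```bash
cat >> h.py <<'E'
def pwf(s):
    M=ctrl.calibration("wrist");T=M["mount"];Q=s["tcp_rot"]
    def f(X):
        t=Q.T@(np.array(X)-s["tcp_pos"]);c=T[:3,:3].T@(t-T[:3,3]);x=M["K"]@c;return (x[:2]/x[2]).round()
    return f
def look(name,out):
    s=ctrl.state();p,d=ctrl.capture(name);cv2.imwrite(f"pics/{out}.png",p[:,:,::-1]);np.savez(out+".npz",p=p,d=d,P=s["tcp_pos"],Q=s["tcp_rot"]);return s
E
python3 - <<'E'
from h import *
s=look("wrist","w2");print(s["t"],loc(CASE,s["tcp_pos"]),s["force"])
E
```

```text
2.15 [-93.5483355  -23.06149305  60.7134631 ] [0.21359641 0.40771256 0.86186995]
```

View pics/w2.png

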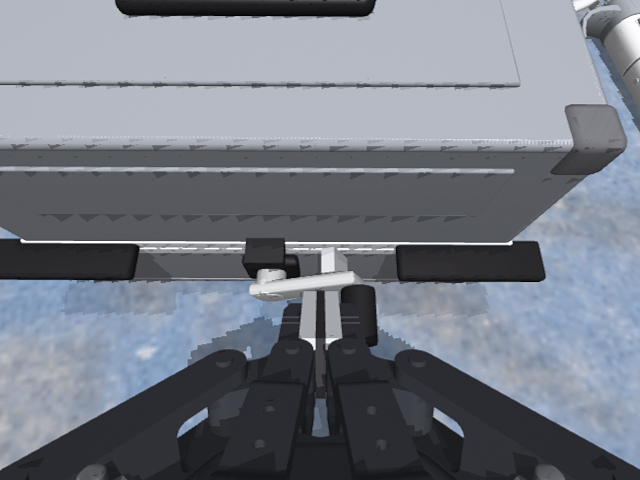

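The catch now lies to the right: the pivot is at (268,285), the knob at (360,315), and it is turned about 1.05 rad. Next I go to the left lip.

```bash
cat >> h.py <<'E'
def arc(th,L=40,y=87,a=14):
    l=np.radians(L);d=np.array([np.sin(l),-np.cos(l)]);n=np.array([np.cos(l),np.sin(l)])
    out=lambda r:np.array([65,55])+r*np.array([-np.cos(th),np.sin(th)])
    c=out(146)+a*d if th<np.pi/2-l else out(146-a)
    t=c-11*n
    return w(CASE,(t[0],y,t[1])),lean(CASE,L)
E
python3 - <<'E'
from h import *
L=lean(CASE,40)
rows([(w(CASE,p),L) for p in [(-110,20,55),(-110,87,40),(-104,87,33),(-84,87,33),(-81.5,87,35)]])
E
```

```text
xyz [[-15.9, -42.5, -6.5], [-25.6, -109.5, 4.9], [-25.5, -109.5, 14.1], [-10.2, -109.6, 27.0], [-7.0, -109.6, 27.1]]
turn [[0.1, -0.1, -0.0], [0.1, -0.1, -0.0], [0.1, -0.1, -0.0], [0.1, -0.1, -0.0], [0.1, -0.1, -0.0]]
t 2.2
```

Emit:
apply_moves --xyz '[[-16,-42,-6],[-25,-109,5],[-25,-110,14],[-25,-110,14],[-18,-110,20],[-10,-110,27],[-8,-110,27],[-8,-110,27]]' --turn '[[0,0,0],[0,0,0],[0,0,0],[0,0,0],[0,0,0],[0,0,0],[0,0,0],[0,0,0]]'

```text
t: 3.2
tcp_pos: [539.5, -184.8, 34.6]
tcp_rot: [[0.749, -0.206, 0.63], [-0.157, -0.979, -0.134], [0.644, 0.001, -0.765]]
force: [-0.3, 0.3, 0.3]
gripper_width: -0.1
```

```bash
python3 - <<'E'
from h import *
s=look("wrist","w3");print(s["t"],loc(CASE,s["tcp_pos"]),s["force"])
rows([arc(t) for t in np.arange(0.0,.9,.1)])
E
```

```text
3.2 [-81.96683683  86.85150801  34.61301462] [-0.33021051  0.2797005   0.32656025]
xyz [[3.3, 0.1, -1.0], [13.2, 0.1, -11.7], [24.2, 0.1, -21.3], [36.0, 0.1, -29.8], [48.7, 0.1, -37.1], [62.0, 0.1, -43.0], [75.9, 0.1, -47.6], [90.1, 0.1, -50.8], [104.6, 0.1, -52.6]]
turn [[0.1, -0.1, -0.0], [0.1, -0.1, -0.0], [0.1, -0.1, -0.0], [0.1, -0.1, -0.0], [0.1, -0.1, -0.0], [0.1, -0.1, -0.0], [0.1, -0.1, -0.0], [0.1, -0.1, -0.0], [0.1, -0.1, -0.0]]
t 3.25
```

View pics/w3.png

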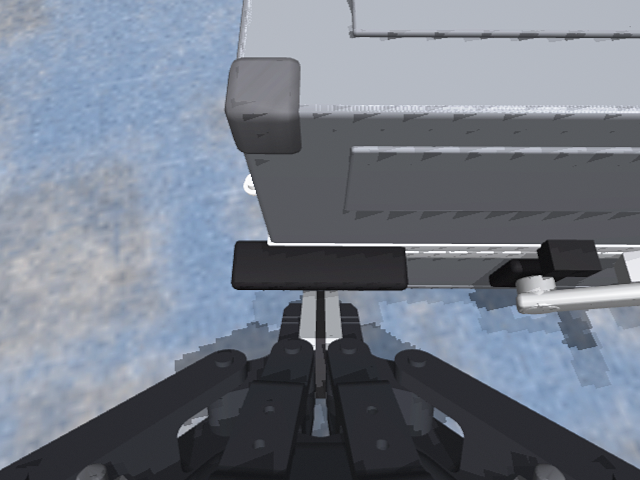

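The lip spans (232..407, 241..289) and the fingertips are just under its front edge. The catch is nearly flat. I start lifting.

Emit:
apply_moves --xyz '[[3,0,-1],[8,0,-6],[13,0,-12],[19,0,-17],[24,0,-21],[36,0,-30],[49,0,-37],[49,0,-37]]' --turn '[[0,0,0],[0,0,0],[0,0,0],[0,0,0],[0,0,0],[0,0,0],[0,0,0],[0,0,0]]'

```text
t: 4.25
tcp_pos: [554.9, -188.4, 98.2]
tcp_rot: [[0.745, -0.206, 0.634], [-0.155, -0.979, -0.136], [0.649, 0.003, -0.761]]
force: [-0.9, -0.4, -0.5]
gripper_width: 0.3
```

```bash
python3 - <<'E'
from h import *
s=look("wrist","w4");print(s["t"],loc(CASE,s["tcp_pos"]),s["force"])
rows([arc(t) for t in np.arange(0.5,1.31,.1)])
E
```

```text
4.25 [-66.17173058  86.492842    98.16823105] [-0.89610622 -0.42313241 -0.49480111]
xyz [[10.4, -0.2, -5.2], [24.2, -0.2, -9.7], [38.5, -0.2, -12.9], [53.0, -0.2, -14.6], [67.2, -0.2, -14.8], [80.3, -0.2, -13.8], [93.3, -0.2, -11.4], [106.0, -0.2, -7.7], [118.2, -0.2, -2.8]]
turn [[0.2, -0.3, 0.0], [0.2, -0.3, 0.0], [0.2, -0.3, 0.0], [0.2, -0.3, 0.0], [0.2, -0.3, 0.0], [0.2, -0.3, 0.0], [0.2, -0.3, 0.0], [0.2, -0.3, 0.0], [0.2, -0.3, 0.0]]
t 4.3
```

View pics/w4.png

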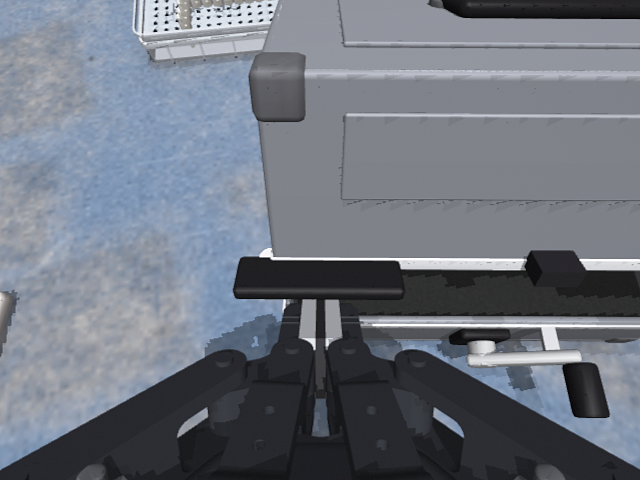

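The lid is lifting: the lip is at (235..403, 258..298) with the finger under it, and the dark interior shows. I continue past the balance point.

Emit:
apply_moves --xyz '[[10,0,-5],[24,0,-10],[38,0,-13],[53,0,-14],[67,0,-14],[80,0,-13],[93,0,-11],[106,0,-7],[112,0,-5]]' --turn '[[0,0,0],[0,0,0],[0,0,0],[0,0,0],[0,0,0],[0,0,0],[0,0,0],[0,0,0],[0,0,0]]'

```text
t: 5.42
tcp_pos: [635.4, -204.9, 173.2]
tcp_rot: [[0.747, -0.206, 0.633], [-0.155, -0.979, -0.135], [0.647, 0.003, -0.762]]
force: [-0.4, -0.2, -0.8]
gripper_width: 0.2
```

```bash
python3 - <<'E'
from h import *
s=look("wrist","w5");print(s["t"],loc(CASE,s["tcp_pos"]),s["force"])
look("top","t5")
E
```

```text
5.425 [ 16.04112276  86.78376888 173.19842593] [-0.41395665 -0.1693321  -0.81214773]
```

View pics/w5.png

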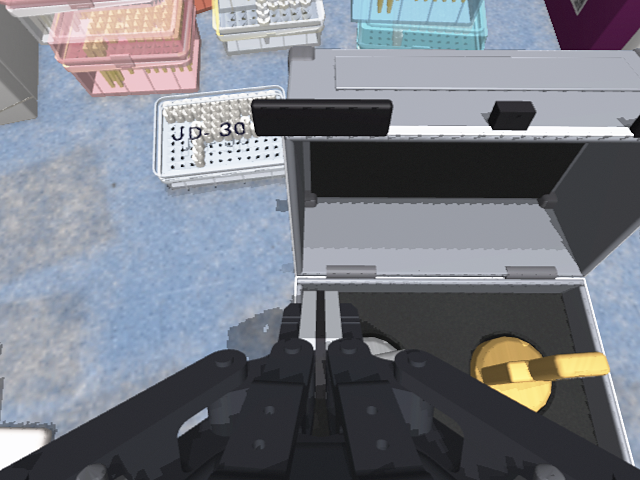

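View pics/t5.png

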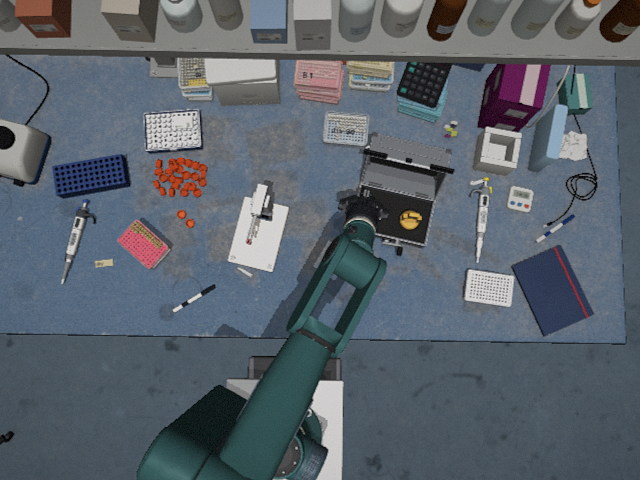

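The lid has gone over and is falling or resting open. The brass weight is in the right well at wrist (510,375), with its tab out to (590,365); the steel weight is hidden behind the fingers. I retreat to a viewing pose above.

```bash
python3 - <<'E'
from h import *
rows([(w(CASE,(-20,60,215)),lean(CASE,25)),(w(CASE,(-20,-30,240)),lean(CASE,0))])
E
```

```text
xyz [[-0.0, 27.0, -55.1], [16.1, 117.0, -73.9]]
turn [[0.2, -15.3, 0.0], [0.2, -40.3, -0.0]]
t 5.525
```

Emit:
apply_moves --xyz '[[-25,5,-20],[0,27,-55],[8,70,-65],[16,117,-74],[16,117,-74],[16,117,-74]]' --turn '[[0,-6,0],[0,-15,0],[0,-25,0],[0,-35,0],[0,-40.3,0],[0,-40.3,0]]' --grip 0 --newtons 60

```text
t: 6.28
tcp_pos: [577.0, -312.4, 237.9]
tcp_rot: [[0.979, -0.206, -0.002], [-0.206, -0.979, -0.001], [-0.002, 0.001, -1.0]]
force: [0.4, -0.3, -0.4]
gripper_width: 85.3
```

```bash
python3 - <<'E'
from h import *
s=look("wrist","w6");print(s["t"],loc(CASE,s["tcp_pos"]),s["tcp_rot"],s["gripper_width"])
f=pwf(s)
for X in [(0,-50,116),(0,50,104),(0,-50,33),(0,50,33),(-65,105,55),(-65,-105,55),(65,-105,55)]: print(X,f(w(CASE,X)))
E
```

```text
6.275 [-19.23123496 -30.36580516 237.90200338] [[ 9.78608777e-01 -2.05719278e-01 -2.10717259e-03]
 [-2.05721359e-01 -9.78610263e-01 -8.21435366e-04]
 [-1.89311563e-03  1.23735427e-03 -9.99997443e-01]] 85.31433337833386
(0, -50, 116) [347. 200.]
(0, 50, 104) [205. 197.]
(0, -50, 33) [341. 180.]
(0, 50, 33) [227. 180.]
(-65, 105, 55) [164. 258.]
(-65, -105, 55) [404. 258.]
(65, -105, 55) [415. 101.]
```

View pics/w6.png

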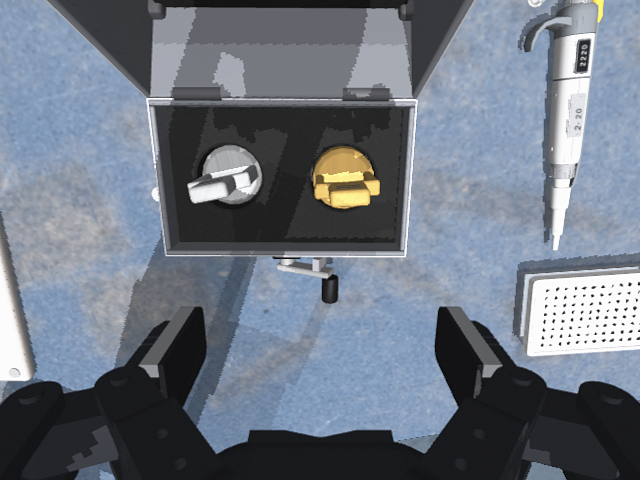

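The lid lies open. The brass tab top is at about (348,196) and the steel tab at (205,188). I zoom in on the brass.

```bash
python3 - <<'E'
from h import *
f=np.load("w6.npz");p,d=f["p"],f["d"]
cv2.imwrite("pics/w6c.png",cv2.resize(p[135:225,300:395,::-1],None,fx=8,fy=8,interpolation=cv2.INTER_CUBIC))
M=ctrl.calibration("wrist");K=M["K"];T=M["mount"];v,u=np.mgrid[:480,:640]
P=np.stack([(u-K[0,2])/K[0,0]*d,(v-K[1,2])/K[1,1]*d,d],-1)
X=P@T[:3,:3].T+T[:3,3];W=X@f["Q"].T+f["P"]
c=(W-CASE[0])@fr(CASE)
m=np.zeros((480,640),bool);m[135:225,300:395]=1
pi=p.astype(int);m&=(pi[...,0]-pi[...,2]>50)
print(np.histogram(c[m][:,2],bins=range(0,130,6)))
for lo,hi in[(110,125),(84,100),(30,45)]:
    q=c[m&(c[...,2]>lo)&(c[...,2]<hi)];print(len(q),q.mean(0),np.median(q,0),cv2.minAreaRect(q[:,:2].astype(np.float32)))
E
```

```text
(array([   0,    9,    5,   29,   33,  415, 1163,   14,   15,   17,   15,
         20,   12,  343,  143,   51,   20,   18,  158,  523,    0]), array([  0,   6,  12,  18,  24,  30,  36,  42,  48,  54,  60,  66,  72,
        78,  84,  90,  96, 102, 108, 114, 120, 126]))
675 [  1.92613412 -51.55417568 114.65051004] [  2.09402899 -51.67040307 114.82046526] ((1.3519597053527832, -51.93849182128906), (12.249704360961914, 27.85234260559082), 3.7954816818237305)
207 [  4.76701652 -50.46495209  87.92459646] [  6.39553105 -49.40190236  85.41813369] ((2.6390175819396973, -51.56214904785156), (10.654247283935547, 43.013729095458984), 6.463259220123291)
1589 [ 11.57768926 -50.50549945  36.54473837] [ 12.09765652 -50.35383406  36.88609701] ((1.6022758483886719, -51.89678955078125), (53.596763610839844, 54.992347717285156), 7.013933181762695)
```

View pics/w6c.png

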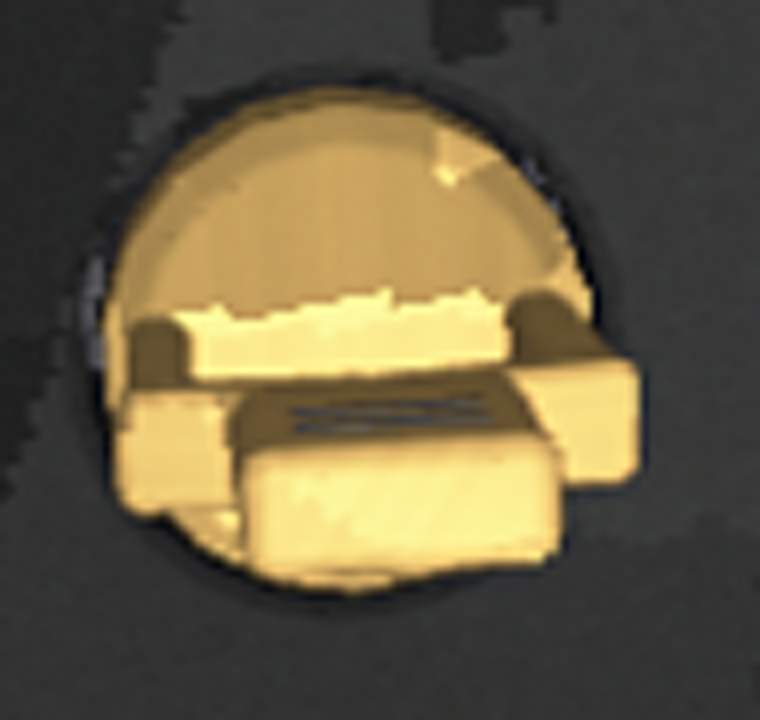

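The brass centre is at case (1.3, -51.9), yawed about +5° from the case; top 115, tab 12x28, foot 54x55, all matching the given sizes. I'll grip across the 28 mm width, above the shoulders.

```bash
python3 - <<'E'
from h import *
Q=lean((0,-6.8),0)
rows([(w(CASE,(1.3,-51.9,z)),Q) for z in (180,130,100,88)])
E
```

```text
xyz [[21.3, 22.0, 58.4], [21.4, 21.9, 108.4], [21.4, 21.9, 138.4], [21.5, 21.9, 150.4]]
turn [[0.1, 0.1, -5.0], [0.1, 0.1, -5.0], [0.1, 0.1, -5.0], [0.1, 0.1, -5.0]]
t 6.325
```

Emit:
apply_moves --xyz '[[21.4,22,40],[21.4,22,85],[21.4,22,120],[21.4,22,140],[21.4,22,150],[21.4,22,150],[21.4,22,150]]' --turn '[[0,0,-5],[0,0,-5],[0,0,-5],[0,0,-5],[0,0,-5],[0,0,-5],[0,0,-5]]'

```text
t: 7.2
tcp_pos: [593.5, -338.3, 90.6]
tcp_rot: [[0.993, -0.119, 0.002], [-0.119, -0.993, -0.003], [0.002, 0.003, -1.0]]
force: [-0.1, 1.1, -0.5]
gripper_width: 85.3
```

```bash
python3 - <<'E'
from h import *
s=look("wrist","w7");print(s["t"],loc(CASE,s["tcp_pos"]),s["force"],s["gripper_width"])
E
```

```text
7.2 [  2.28062221 -52.37022868  90.6177972 ] [-0.07283312  1.13249964 -0.45724825] 85.28480304297288
```

View pics/w7.png

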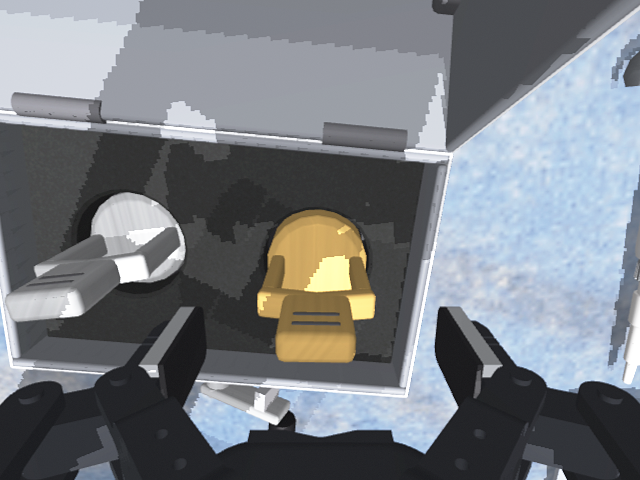

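The tab is square and centred at (316,344) between the pads at (180,340) and (455,340). I close.

Emit:
apply_moves --xyz '[[-0.8,0,2],[-0.8,0,2],[-0.8,0,2],[-0.8,0,2],[-0.8,0,2],[-0.8,0,2]]' --turn '[[0,0,0],[0,0,0],[0,0,0],[0,0,0],[0,0,0],[0,0,0]]' --grip 255 --newtons 80

```text
t: 8.0
tcp_pos: [593.0, -337.7, 88.9]
tcp_rot: [[0.993, -0.119, 0.002], [-0.119, -0.993, -0.002], [0.002, 0.002, -1.0]]
force: [-0.7, 3.0, 2.7]
gripper_width: 26.7
```

```bash
python3 - <<'E'
from h import *
s=ctrl.state();print(s["t"],loc(CASE,s["tcp_pos"]),s["force"],s["gripper_width"])
E
```

```text
8.0 [  1.64187518 -51.90877937  88.85738833] [-0.72354322  3.0010757   2.67175356] 26.71164033449953
```

Emit:
apply_moves --xyz '[[0,0,-15],[0,0,-40],[0,0,-75],[0,0,-110],[0,0,-130],[0,0,-130]]' --turn '[[0,0,0],[0,0,0],[0,0,0],[0,0,0],[0,0,0],[0,0,0]]'

```text
t: 8.75
tcp_pos: [593.1, -338.4, 221.0]
tcp_rot: [[0.993, -0.119, 0.005], [-0.119, -0.993, -0.005], [0.006, 0.005, -1.0]]
force: [-0.7, 0.6, -6.1]
gripper_width: 26.2
```

```bash
python3 - <<'E'
from h import *
s=look("wrist","w8");print(s["t"],loc(CASE,s["tcp_pos"]),s["force"],s["gripper_width"])
# pre-hook: eye at stand x -110, z: TCP = arch top +10 +clear
Q=lean(STAND,0)
rows([(w(STAND,(-140,0,220)),Q)])
print(w(STAND,(-140,0,220)))
E
```

```text
8.75 [  1.9076341  -52.55202093 220.98223024] [-0.71323978  0.57950991 -6.14222657] 26.245658716029677
xyz [[-205.6, -421.2, -2.9]]
turn [[0.2, -0.1, 5.2]]
t 8.8
[438.61034685 104.84659881 220.        ]
```

View pics/w8.png

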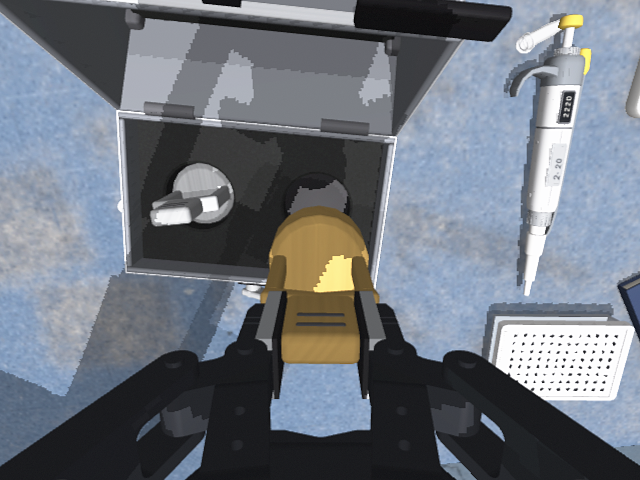

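```bash
python3 - <<'E'
from h import *
for n,b in(("top",(170,280,220,300)),("scene",(220,335,240,350))):
    f=np.load(n+"0.npz");W=cloud(n,f["d"]);c=(W-STAND[0])@fr(STAND)
    m=np.zeros((480,640),bool);m[b[0]:b[1],b[2]:b[3]]=1
    m&=(c[...,2]>25)&(c[...,0]>-100)&(c[...,0]<80)&(abs(c[...,1])<70)
    q=c[m]
    for zl in range(25,190,15):
        k=q[(q[:,2]>=zl)&(q[:,2]<zl+15)]
        if len(k):print(n,zl,len(k),k.min(0).round()[:2],k.max(0).round()[:2],np.median(k,0).round())
E
```

```text
top 25 87 [-100.  -64.] [60. 58.] [-11.  -6.  27.]
top 40 41 [ 11. -28.] [54. 27.] [ 16. -18.  47.]
top 55 42 [ 17. -28.] [55. -1.] [ 22. -17.  65.]
top 70 19 [ 18. -25.] [59. -5.] [ 27. -20.  75.]
top 85 13 [ 26. -22.] [51. -6.] [ 28. -21.  90.]
top 100 13 [ 26. -23.] [ 55. -12.] [ 35. -22. 110.]
top 115 11 [ 26. -23.] [ 56. -11.] [ 30. -22. 123.]
top 130 20 [-74. -22.] [54. 20.] [ 35. -21. 140.]
top 145 84 [-76. -23.] [73. 22.] [ 42. -14. 150.]
top 160 220 [-77. -14.] [79. 14.] [ -1.  -1. 171.]
top 175 247 [-72. -14.] [77. 13.] [ 35.   0. 178.]
scene 25 71 [ 10. -27.] [56. 28.] [14. 12. 33.]
scene 40 102 [ 10. -26.] [61. 29.] [17. 12. 48.]
scene 55 125 [ 16. -27.] [56. 29.] [24.  7. 63.]
scene 70 65 [ 24. -20.] [59. 23.] [28. 18. 78.]
scene 85 62 [ 24. -21.] [60. 23.] [27. 14. 94.]
scene 100 54 [24. -8.] [57. 23.] [ 28.  19. 107.]
scene 115 47 [25. -1.] [62. 23.] [ 30.  21. 122.]
scene 130 56 [-75.  -4.] [61. 24.] [ 34.  20. 139.]
scene 145 104 [-77.  -3.] [78. 23.] [ 36.  13. 151.]
scene 160 332 [-78. -14.] [77. 17.] [  6.   4. 169.]
scene 175 133 [-71. -13.] [77. 15.] [ 38.  -0. 176.]
```

Emit:
apply_moves --xyz '[[-30,-50,0],[-56,-110,0],[-82,-170,0],[-108,-230,-1],[-134,-285,-2],[-160,-340,-3],[-188,-390,-4],[-205,-421,-5],[-205,-421,-5],[-205,-421,-5]]' --turn '[[0,0,0],[0,0,1],[0,0,2],[0,0,3],[0,0,4],[0,0,5],[0,0,5],[0,0,5],[0,0,5],[0,0,5]]'

```text
t: 10.05
tcp_pos: [438.7, 104.0, 220.6]
tcp_rot: [[0.979, -0.205, -0.0], [-0.205, -0.979, -0.004], [0.001, 0.004, -1.0]]
force: [-0.4, -0.2, -5.3]
gripper_width: 26.2
```

```bash
python3 - <<'E'
from h import *
s=look("wrist","w9");print(s["t"],loc(STAND,s["tcp_pos"]),s["tcp_rot"],s["force"],s["gripper_width"])
f=pwf(s)
for X in [(-79,0,170),(-79,-5.5,170),(-79,5.5,170),(-1,0,170),(-1,0,177),(-70,0,181),(65,65,17),(-125,65,17),(-125,-65,17)]: print(X,f(w(STAND,X)))
E
```

```text
10.05 [-139.75471844   -0.81918049  220.61110135] [[ 9.78687294e-01 -2.05355911e-01 -3.60084145e-04]
 [-2.05355437e-01 -9.78677161e-01 -4.48986791e-03]
 [ 5.69614788e-04  4.46812191e-03 -9.99989856e-01]] [-0.42233212 -0.23343669 -5.26279373] 26.201458225956127
(-79, 0, 170) [317. 147.]
(-79, -5.5, 170) [328. 147.]
(-79, 5.5, 170) [305. 147.]
(-1, 0, 170) [317. -43.]
(-1, 0, 177) [317. -50.]
(-70, 0, 181) [317. 129.]
(65, 65, 17) [230. -70.]
(-125, 65, 17) [243. 186.]
(-125, -65, 17) [391. 186.]
```

View pics/w9.png

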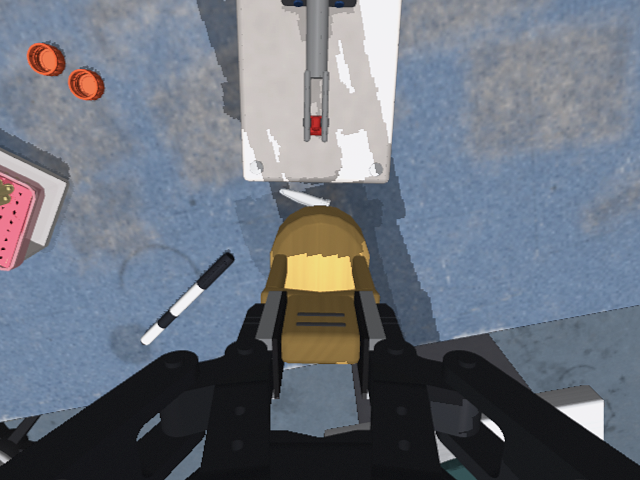

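The peg is at u 305..327 with its tip at v 141 (predicted 147), red keeper at (316,125), and the weight is centred at u 320. I check the weight's height relative to the TCP.

```bash
python3 - <<'E'
from h import *
M=ctrl.calibration("wrist");K=M["K"];T=M["mount"];v,u=np.mgrid[:480,:640]
for n in("w7","w8","w9"):
    f=np.load(n+".npz");d=f["d"];p=f["p"]
    P=np.stack([(u-K[0,2])/K[0,0]*d,(v-K[1,2])/K[1,1]*d,d],-1);X=P@T[:3,:3].T+T[:3,3]
    r=(slice(343,357),slice(292,348))
    print(n,np.median(X[r].reshape(-1,3),0),"foot",np.median(X[215:250,305:335].reshape(-1,3),0))
    if n=="w9":
        W=X@f["Q"].T+f["P"];c=(W-STAND[0])@fr(STAND)
        g=c[60:140,300:335];m=(g[...,2]>160)&(g[...,2]<176);q=g[m];print("peg",np.median(q,0),np.percentile(q,[2,98],0))
        g=c[150:178,260:375].reshape(-1,3);print("base z",np.median(g[:,2]))
E
python3 - <<'E'
import sys;sys.path.insert(0,'.')
import os;os.chdir('.')
from h import *
Q=lean(STAND,0)
rows([(w(STAND,(x,0.3,z)),Q) for x,z in [(-120,190),(-112,184.5),(-80,184.5),(-30,184.5)]])
E
```

```text
w7 [ -0.53075379   0.80717667 -24.56795849] foot [17.78245964  0.80361564 53.78540671]
w8 [  0.69964138   0.80717667 -26.45339625] foot [18.2926014   0.80366908 51.88603943]
w9 [  0.67457788   0.80717667 -26.43844645] foot [18.42567742  0.80424886 51.77260077]
peg [-55.38969542   0.40982639 168.79386067] [[-74.35074161  -5.20969486 164.80556421]
 [-40.76254104   6.03610698 170.36207328]]
base z 16.182732155726015
xyz [[19.4, -1.4, 30.8], [27.4, -1.4, 36.4], [59.4, -1.3, 36.4], [109.4, -1.2, 36.4]]
turn [[0.2, -0.0, 0.2], [0.2, -0.0, 0.2], [0.2, -0.0, 0.2], [0.2, -0.0, 0.2]]
t 10.1
```

Emit:
apply_moves --xyz '[[10,-2,15],[19,-2,31],[27,-2,36.4],[32,-2,36.4],[40,-2,36.4],[45,-2,36.4],[45,-2,36.4]]' --turn '[[0.2,0,0.2],[0.2,0,0.2],[0.2,0,0.2],[0.2,0,0.2],[0.2,0,0.2],[0.2,0,0.2],[0.2,0,0.2]]'

```text
t: 10.98
tcp_pos: [483.9, 96.2, 184.9]
tcp_rot: [[0.978, -0.21, 0.001], [-0.21, -0.978, -0.001], [0.002, 0.0, -1.0]]
force: [0.7, 0.3, -5.1]
gripper_width: 26.6
```

```bash
python3 - <<'E'
from h import *
s=look("wrist","w10");print(s["t"],loc(STAND,s["tcp_pos"]),s["force"],s["gripper_width"])
look("scene","s10");f=np.load("s10.npz");cv2.imwrite("pics/s10c.png",cv2.resize(f["p"][210:330,240:370,::-1],None,fx=6,fy=6,interpolation=cv2.INTER_CUBIC))
rows([(w(STAND,(x,1,z)),lean(STAND,0)) for x,z in [(-70,184.5),(-29,184.5)]])
E
```

```text
10.975 [-93.85498346   1.0222601  184.93589332] [ 0.67453153  0.25537095 -5.14460851] 26.560126914652578
xyz [[24.4, 0.0, 0.3], [65.4, 0.0, 0.3]]
turn [[0.0, -0.1, -0.0], [0.0, -0.1, -0.0]]
t 11.075
```

View pics/w10.png

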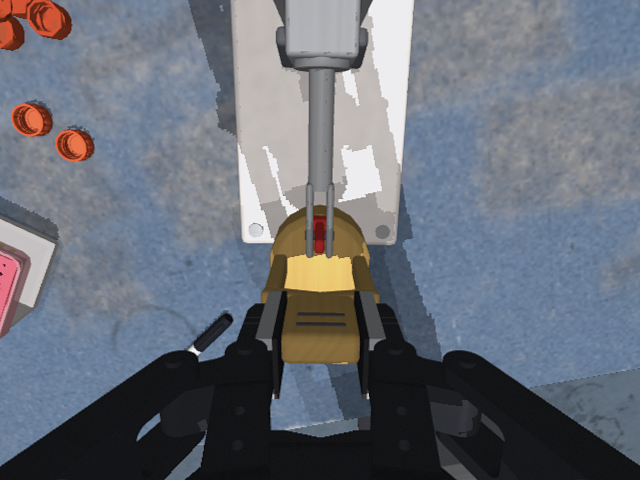

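View pics/s10c.png

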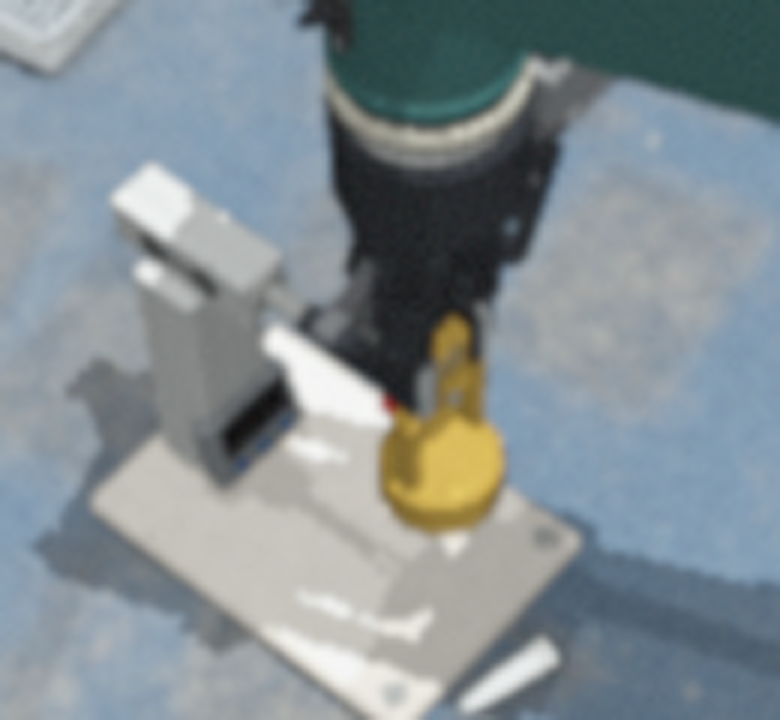

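The peg and keeper at u 320 line up with the eye at u 320. I push in.

Emit:
apply_moves --xyz '[[8,0,0],[16,0,0],[25,0,0],[34,0,0],[43,0,0],[52,0,0],[60,0,0],[65,0,0],[65,0,0],[65,0,0]]' --turn '[[0,0,0],[0,0,0],[0,0,0],[0,0,0],[0,0,0],[0,0,0],[0,0,0],[0,0,0],[0,0,0],[0,0,0]]'

```text
t: 12.32
tcp_pos: [546.7, 82.7, 184.7]
tcp_rot: [[0.978, -0.21, 0.0], [-0.21, -0.978, -0.001], [0.001, 0.001, -1.0]]
force: [0.9, 0.2, -4.6]
gripper_width: 26.9
```

```bash
python3 - <<'E'
from h import *
s=look("wrist","w11");print(s["t"],loc(STAND,s["tcp_pos"]),s["force"],s["gripper_width"])
look("scene","s11");f=np.load("s11.npz");cv2.imwrite("pics/s11c.png",cv2.resize(f["p"][210:330,240:370,::-1],None,fx=6,fy=6,interpolation=cv2.INTER_CUBIC))
E
```

```text
12.325 [-29.64816418   1.0104437  184.73479748] [ 0.91458876  0.24668069 -4.63278252] 26.879030524416567
```

View pics/w11.png

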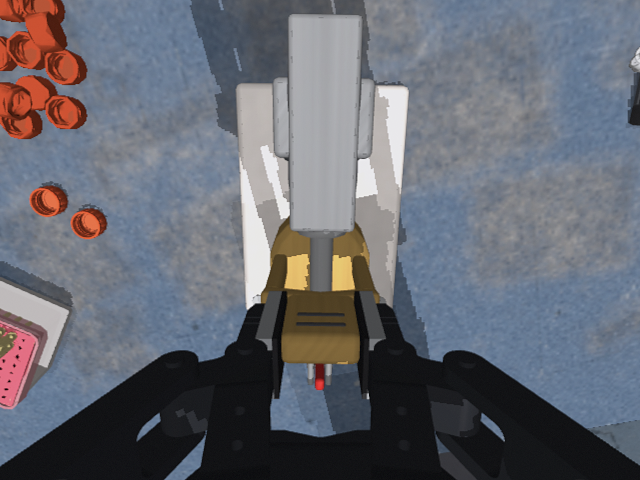

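View pics/s11c.png

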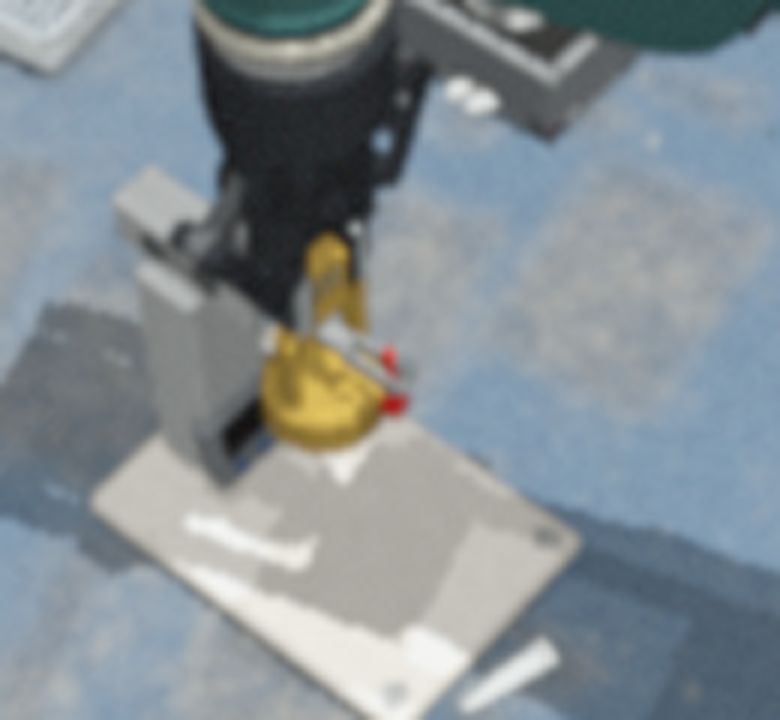

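The keeper stands up again: nose at scene crop (390,355), bob at (393,405), and the weight sits between it and the beam. I lower until the peg takes the load.

Emit:
apply_moves --xyz '[[0,0,1.5],[0,0,3],[0,0,4],[0,0,5],[0,0,5],[0,0,5]]' --turn '[[0,0,0],[0,0,0],[0,0,0],[0,0,0],[0,0,0],[0,0,0]]'

```text
t: 13.18
tcp_pos: [546.7, 82.7, 179.9]
tcp_rot: [[0.978, -0.21, 0.001], [-0.21, -0.978, -0.001], [0.001, 0.001, -1.0]]
force: [-0.9, -0.4, -5.2]
gripper_width: 26.6
```

Emit:
apply_moves --xyz '[[0,0,0.8],[0,0,1.2],[0,0,1.2]]' --turn '[[0,0,0],[0,0,0],[0,0,0]]'

```text
t: 13.55
tcp_pos: [546.8, 82.7, 178.9]
tcp_rot: [[0.978, -0.21, 0.001], [-0.21, -0.978, -0.001], [0.001, 0.0, -1.0]]
force: [-0.4, 0.1, -3.8]
gripper_width: 26.5
```

Contact is starting to take the load. One more small step down.

Emit:
apply_moves --xyz '[[0,0,0.7],[0,0,1],[0,0,1]]' --turn '[[0,0,0],[0,0,0],[0,0,0]]'

```text
t: 13.92
tcp_pos: [546.9, 82.8, 178.8]
tcp_rot: [[0.978, -0.21, 0.002], [-0.21, -0.978, -0.001], [0.002, 0.0, -1.0]]
force: [-2.0, 0.2, 0.7]
gripper_width: 26.2
```

Emit:
apply_moves --xyz '[[0,0,-0.3],[0,0,-0.3],[0,0,-0.3],[0,0,-0.3]]' --turn '[[0,0,0],[0,0,0],[0,0,0],[0,0,0]]' --grip 150 --newtons 20

```text
t: 14.42
tcp_pos: [547.0, 82.8, 179.1]
tcp_rot: [[0.978, -0.209, 0.002], [-0.209, -0.978, -0.001], [0.002, 0.0, -1.0]]
force: [0.2, -0.1, -0.3]
gripper_width: 34.8
```

```bash
python3 - <<'E'
from h import *
s=look("wrist","w12");print(s["t"],loc(STAND,s["tcp_pos"]),s["force"],s["gripper_width"])
E
```

```text
14.425 [-29.35163927   1.13048995 179.12658914] [ 0.16214353 -0.14999575 -0.2838025 ] 34.79758777892681
```

View pics/w12.png

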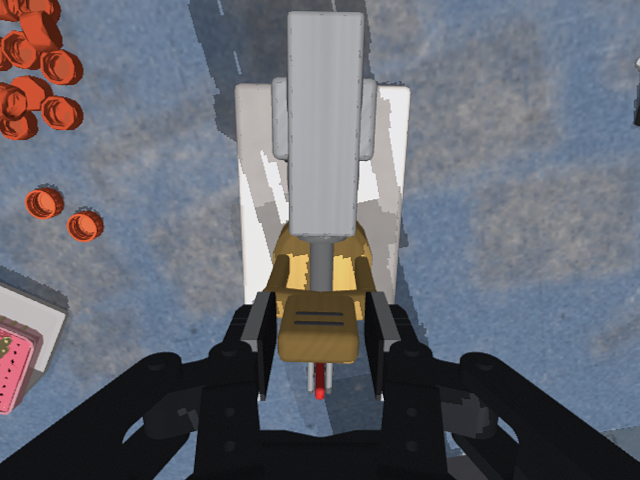

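The weight hangs free between the pads with gaps on both sides, keeper at (320,385). I open more and rise straight up.

Emit:
apply_moves --xyz '[[0,0,-1],[0,0,-2],[0,0,-12],[0,0,-40],[-20,0,-80],[-50,0,-110],[-90,0,-120],[-90,0,-120],[-90,0,-120]]' --turn '[[0,0,0],[0,0,0],[0,0,0],[0,0,0],[0,0,0],[0,0,0],[0,0,0],[0,0,0],[0,0,0]]' --grip 70

```text
t: 15.6
tcp_pos: [459.0, 101.6, 299.1]
tcp_rot: [[0.978, -0.209, 0.003], [-0.209, -0.978, -0.001], [0.003, 0.0, -1.0]]
force: [-0.4, -0.7, 0.5]
gripper_width: 61.9
```

```bash
python3 - <<'E'
from h import *
s=look("wrist","w13");print(s["t"],loc(STAND,s["tcp_pos"]),s["force"],s["gripper_width"])
look("scene","s13");f=np.load("s13.npz");cv2.imwrite("pics/s13c.png",cv2.resize(f["p"][130:330,240:400,::-1],None,fx=3,fy=3,interpolation=cv2.INTER_CUBIC))
look("top","t13")
# weight position from wrist depth
f=np.load("w13.npz");M=ctrl.calibration("wrist");K=M["K"];T=M["mount"];v,u=np.mgrid[:480,:640];d=f["d"]
P=np.stack([(u-K[0,2])/K[0,0]*d,(v-K[1,2])/K[1,1]*d,d],-1);W=(P@T[:3,:3].T+T[:3,3])@f["Q"].T+f["P"];c=(W-STAND[0])@fr(STAND)
pi=f["p"].astype(int);m=(pi[...,0]-pi[...,2]>40)&(pi[...,1]-pi[...,2]>20)&(abs(c[...,0])<70)&(abs(c[...,1])<50)
q=c[m&(c[...,2]>198)&(c[...,2]<215)];print("tab",len(q),q.mean(0),cv2.minAreaRect(q[:,:2].astype(np.float32)))
q=c[m&(c[...,2]>115)&(c[...,2]<140)];print("foot",len(q),q.mean(0),cv2.minAreaRect(q[:,:2].astype(np.float32)))
E
```

```text
15.6 [-119.35096985    1.11613714  299.14918768] [-0.44283785 -0.69652394  0.49547351] 61.85597655619464
tab 1064 [-29.5237049    0.99398705 204.66317434] ((-29.439943313598633, 0.8962869644165039), (27.351171493530273, 11.886176109313965), 88.7048568725586)
foot 1742 [-31.41444778  -1.08219577 126.53468447] ((-29.997190475463867, -0.7555561065673828), (51.09025955200195, 52.11360549926758), 89.72463989257812)
```

View pics/w13.png

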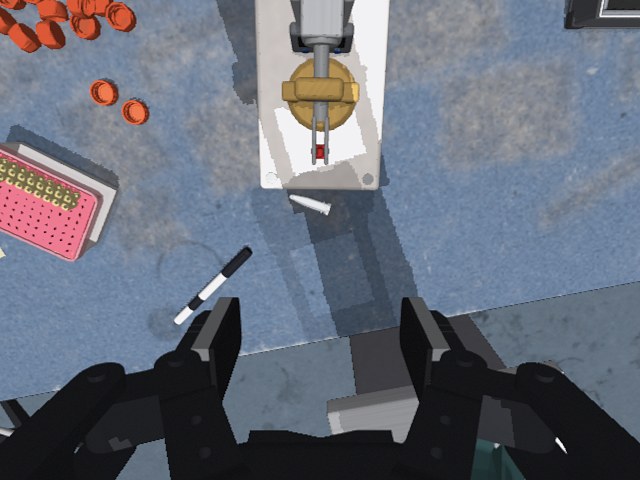

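View pics/s13c.png

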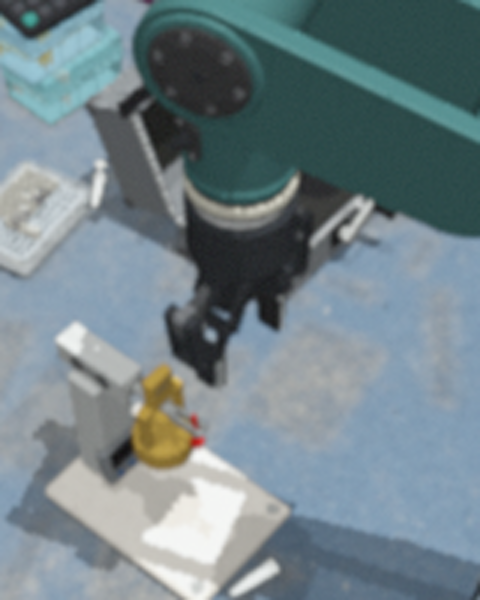

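View pics/t13.png

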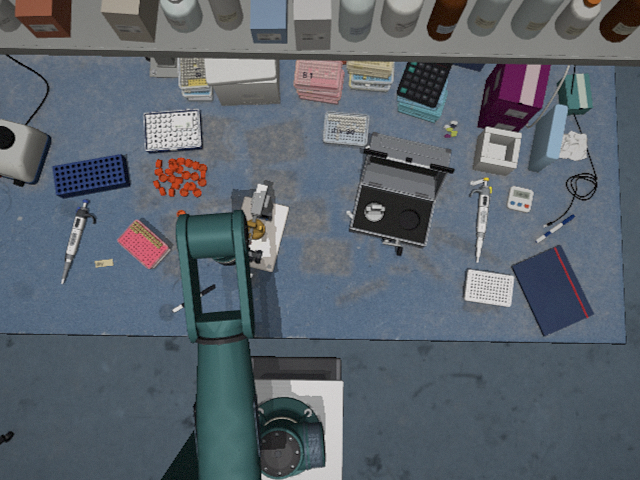

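The weight hangs upright at stand x -29.5, y +1. The keeper is up, the lid open, and the steel weight in its well. I give it a moment to settle, compare, and hand in.

Emit:
apply_moves --xyz '[[0,0,0],[0,0,0],[0,0,0],[0,0,0],[0,0,0],[0,0,0],[0,0,0],[0,0,0]]' --turn '[[0,0,0],[0,0,0],[0,0,0],[0,0,0],[0,0,0],[0,0,0],[0,0,0],[0,0,0]]'

```text
t: 16.75
tcp_pos: [459.2, 101.4, 297.9]
tcp_rot: [[0.978, -0.21, 0.0], [-0.21, -0.978, -0.001], [0.001, 0.001, -1.0]]
force: [-0.9, 0.4, -0.2]
gripper_width: 62.2
```

```bash
python3 - <<'E'
from h import *
look("wrist","w14")
def tm(n):
    p=np.load(n+".npz")["p"].astype(int);m=(p[...,0]-p[...,2]>40)&(p[...,1]-p[...,2]>20);m[:40]=0;m[140:]=0;m[:,:260]=0;m[:,390:]=0
    r=(p[...,0]>120)&(p[...,1]<70)&(p[...,2]<70);r[:130]=0;r[175:]=0;r[:,:290]=0;r[:,350:]=0
    v,u=np.nonzero(m);a,b=np.nonzero(r);return u.mean(),v.mean(),len(u),b.mean(),a.mean(),len(b)
print(tm("w13"),tm("w14"))
look("wrist","w15");print(tm("w15"))
print(ctrl.finish_job())
E
```

```text
(np.float64(321.0193038900263), np.float64(93.412401286926), 3419, np.float64(319.61842105263156), np.float64(151.8421052631579), 76) (np.float64(320.55757575757576), np.float64(92.93362193362194), 3465, np.float64(319.30555555555554), np.float64(151.5), 72)
(np.float64(320.5626981839147), np.float64(92.93052752954742), 3469, np.float64(319.30555555555554), np.float64(151.5), 72)
the job is handed in; nothing more can be done
None
```

I did every step of the job and handed it in at about 17 s; the hand-in gave no verdict. I turned the catch aside to the right and lifted the lid by its left lip past the balance point. I then took the brass weight from the right-hand well and pushed its eye along the peg past the keeper. I lowered it until the peg took the load, let go and backed away.

**Last checks:**
- **Brass weight:** it hangs at stand x -29.5, y +1 (the hook point is x -28), with its tab and foot about 2 mm out of line, so it is upright to within about 2°. Its position in the picture did not change between the last two images.
- **Keeper and robot:** the red keeper is up behind the weight, and the arm is clear of everything.
- **Case and bench:** the lid is open and the steel weight is in its well. The marker, well plate and tip box look unmoved in the top view; I did not measure their shift.

**One disagreement:** the wrist camera put the stand about 3 mm farther along x than the top camera did. That is well inside the hook tolerance.

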